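# Mount the spindle between centres, then hold the ball tray over it

### The arm

A 7-joint arm with a two-finger parallel gripper is mounted at the origin on the work surface. World frame = base frame: x ahead of the robot, y to its left, z up, the work surface at z = 0. Lengths are in mm, angles in rad, forces in N, time in s.
With the tool pointing down it reaches from about 350 to 900 mm from the base axis. Payload 8.1 kg.
Tool frame: the origin (TCP) lies on the front face of the gripper's body, between the roots of the fingers; the fingertips stand 66 mm ahead of it and the grasp point (between the pads) lies 47 mm ahead of it; z points along the fingers, y is the line along which they close (so a half turn about z gives the same grasp; the last joint's range is limited). The gripper opens to 92 mm and grips with 3 to 60 N. Pads are 19 mm wide; open, the fingers measure 130 mm over their backs; the gripper's body (75 mm by 190 mm) begins 47 mm behind the grasp point.
Start: joints at [1.096, 0.434, 0.025, 1.573, -0.012, 1.134, -0.075], TCP at [227.036, -582.317, 292.242] pointing down, gripper open.
Joint ranges: [-2.62, 2.62], [-0.44, 2.09], [-1.27, 1.32], [0.08, 2.57], [-1.32, 4.46], [0.12, 2], [-2.74, 2.74]. Speed limits (rad/s): [2.22, 2.22, 3.01, 3.01, 3.14, 3.14, 3.14].

### API

Orientations are given as a unit quaternion [w, x, y, z].
In Python, from rig import state, snapshot, calibration, close_job gives the robot as it stands.
- The arm moves only by the tool send_rows, never from a script. Its argument "increments" is a list of rows, each a list of 7 numbers: the shift along the tool's x, y, z in units of 20 mm (1.0 is 20 mm), then the turn, a rotation vector about the tool's x, y, z in units of 8 degrees (1.0 is 8 degrees), then the opening, from -1 (shut) to 1 (fully open), so that 0 is half open. In form: [[tx, ty, tz, ax, ay, az, claw], ...]. A call has 1 to 5 rows; each row shifts and turns the commanded pose from where the row before left it, along the tool's axes as they then stand; what a row does not reach is not made up. A row lasts 1/10 s, in which the tool goes at most 50 mm and 8.59 degrees, less where a joint would pass 70% of its speed; a pose out of reach is approached as far as the arm can. A call with a number of a shift or a turn outside -1 to 1 is refused whole. A call with a gripper value outside its range is refused whole. The fingers move at their own pace and stop on an object; "grip_force" is the grip in N (left out, the last holds). Time passes only in rows, so rows that do not move let the fingers close. It gives the time, the measured TCP pose, the force, the opening and the grip force at its end, in the units of the state.
- state(): the state, without advancing time (a new reading comes with each control period).
- snapshot(name): name is "scene" or "top" or "wrist"; returns (picture, depth): 384x512x3 uint8, red, green, blue; 384x512 float32, mm along the optical axis (not along the pixel's ray), 0 where there is no reading.
- calibration(name): a dict with "K" (3x3 intrinsics, pixels), "R" (3x3) and "t" (3): a world point X has camera coordinates R X + t; the wrist camera has in their place "mount" (4x4, takes a point from camera to tool coordinates, whose origin is the TCP and whose axes are the flange's). Camera axes: x right, y down, z forward; pixel columns grow to the right and rows downward; lengths in mm; the calibration is good to about 2 mm. A picture is of the moment at which its call begins: read the wrist's pose just before it. calibration takes no time and is no camera call.
- close_job(): hands the job in; it is judged then, once.
The state is a dict: "time_s": time; "joint_positions": joint angles; "dq": joint speeds; "joint_torque": joint torques, N m; "tcp_pos": TCP position; "tcp_rot": TCP orientation; "contact_force": force on the tool from outside, world axes, zero at the start; "wrist_torque": the same for the moment, N m; "grip_width": finger opening in mm; "finger_force": force on a finger pad.
Only numpy, scipy, OpenCV 4.12 (cv2) and the standard library are available. Lean on these libraries where they do the work, as an engineer would, in place of code of your own. Each camera call takes 0.05 s, during which the arm holds its last target. There are 200 camera calls.

### The job

I am going to fit a steel ball onto a brass spindle. Take the spindle from its wooden rest, lay it in the two notches of the bench centre jig and slide the tailstock in until the steel points sit fully home in both of its ends. Then pick up the small wooden tray, keeping it level so that the loose ball stays in its pocket, and finish holding it level and still, with the ball right above the middle of the spindle and the tray's underside about 10 cm above the spindle; do not put it down or let go, and leave the other things on the bench alone.

Things in the scene. Friction and masses are not known exactly. Their poses are not given: they have to be found in the camera images.
- jig: Bench centre jig, fixed. Dark steel base plate 80 (x) by 295 (y, -185 to +110) by 14 mm. Origin on the bench top below where the middle of the mounted spindle belongs; z up, y from the tailstock towards the fixed headstock. Centre line: along y at x = 0, z = 65 mm. Headstock: grey block 50 mm wide, 86 mm tall, y = 73 to 106 mm; all heights are above the bench.
- head_tip (a point): Tip of the headstock's steel point, on the centre line at jig y = 52 mm. The point is a cone 10 mm long and 12 mm wide at its base, pointing to jig -y. The tailstock's point is the same, facing it.
- notch_mid (a point): Point on the centre line midway between the two notches, at jig y = -12 mm. Two upright steel rests, 10 mm thick, with V notches open from above (35 mm wide, lips 71 mm high) stand 40 mm to either side of it along y. A spindle in them lies on the centre line and can slide along it; with its middle near y = -18 mm it clears both points. Fingers fit between the rests.
- tailstock (a joint): Travel (m) of the tailstock along jig +y towards the headstock; 0 = fully back, 0.085 = end stop; starts at 0 to 0.025. About 3 N friction, stays where left. The tip of its point is at jig y = -122 mm + travel. Moving in it pushes the spindle along the notches onto the headstock's point; with both points fully home the travel is about 0.070 and the spindle stops it.
- tail_grip (a point): Grip point of the tailstock, 110 mm above the bench, 40 mm behind the tip of its point. The tailstock is a grey block 50 mm wide, 36 mm long, 85 mm tall, with an upright dark steel bar on top, 16 mm across (jig x) by 24 mm along the slide (jig y), 85 to 130 mm high; pinch the bar from above, either way. Axes as the jig.
- spindle: Loose brass bar, 16 mm diameter, 120 mm long, 120 g. Origin at its middle on its axis; its axis is its y. Each end has a bore 10 mm wide and 11 mm deep; the points go 8 mm into them. Either way round will do.
- rest: Fixed wooden rest on which the spindle lies at the start: plate 50 (x) by 110 (y) by 10 mm with two V notches at y = +42 and -42 mm that hold the spindle along y with its axis 40 mm above the bench; between them the fingers have room. Origin at the centre of its underside, z up.
- tray: Loose wooden tray, 140 (x) by 70 (y) by 8 mm, about 150 g. Origin at the centre of its underside, z up. An upright fin stands at its centre, 34 mm long (x), 14 mm thick (y), from 8 to 54 mm high: pinch it across y. At x = +46 mm is the ball's pocket.
- pocket (a point): Centre of the pocket's floor on the tray, at tray x = 46 mm, y = 0, 8 mm above the underside: a round well 24 mm across inside with a rim 3.5 mm high and 6 mm wide.
- ball_center (a point): Centre of the loose steel ball, 24 mm diameter, 57 g, lying in the pocket with about 3 mm of play; it rolls over the rim if the tray is tipped by about 45 degrees or jerked hard.
- jar: Bystander: closed white plastic jar, 68 mm diameter, 85 mm tall; origin at the centre of its underside.
- brush: Bystander: brush 170 mm long lying along its x; origin at its underside, near the middle.
- bench_block: Bystander: steel bench block 70 by 70 by 22 mm; origin at the centre of its underside.
Things that resemble listed ones, but are neither listed nor needed, are in the scene too. Leave any blue or red look-alike of the tray alone.

How it is judged:
By the outcome, as a careful person would: the job done as asked, in the order asked, and still so for the second after the job is handed in, while the arm keeps its last pose, push and grip.
It also fails if it takes over 69 s, if anything falls off the work surface, if the arm or the gripper's body presses on something with over 40 N, if the wrist force passes 120 N, or if a joint passes its speed limit or range.

## Working session

There is one attempt and no reset: what is moved stays moved. The work goes in short steps, Python scripts to look and compute and a tool call to move; the robot and the scene stay as the last step left them, time stands still between calls to the robot, and variables do not carry over. Pictures are saved under pics/ and viewed, at most 12 in all, crops included, and the job is handed in when it is done.

Besides the shell and the picture viewer there is one more tool, called after "Emit:" as a command line: name --pt "numbers of a row" for each row, then --argument value for the rest. send_rows: Moves the arm, as the interface text tells. Shifts and turns lie within -1 to 1; 1 stands for 20 mm of shift or 8 degrees of turn. Its arguments: {"type":"object","properties":{"increments":{"type":"array","items":{"type":"array","items":{"type":"number","minimum":-1,"maximum":1}}},"grip_force":{"type":"number"}},"required":["increments"]}

```bash
ls; mkdir -p pics; cat > h.py <<'E'
import numpy as np, cv2
from rig import state, snapshot, calibration
from scipy.spatial.transform import Rotation as Rn
def tool():
    s=state(); w,x,y,z=s["tcp_rot"]; return Rn.from_quat([x,y,z,w]).as_matrix(), np.array(s["tcp_pos"])
def campose(name):
    c=calibration(name); K=np.array(c["K"])
    if name=="wrist":
        M=np.array(c["mount"]); R,p=tool(); return K,R@M[:3,:3],R@M[:3,3]+p
    R=np.array(c["R"]); return K,R.T,-R.T@np.array(c["t"])
def ray(P,u,v,z):
    K,R,o=P; d=R@np.linalg.solve(K,[u,v,1]); return o+d*(z-o[2])/d[2]
def cloud(P,D):
    K,R,o=P; v,u=np.mgrid[:D.shape[0],:D.shape[1]]
    c=np.stack([u,v,np.ones_like(u)],-1)@np.linalg.inv(K).T*D[...,None]
    X=c@R.T+o; X[D<=0]=np.nan; return X
E
python3 - <<'E'
from h import *
for n in("scene","top","wrist"):
    P=campose(n); I,D=snapshot(n); cv2.imwrite(f"pics/{n}0.png",I[...,::-1]); np.savez(f"{n}0.npz",I=I,D=D,X=cloud(P,D),K=P[0],R=P[1],o=P[2]); print(n,P[2].round(),P[1][:,2].round(2))
R,p=tool(); print(R.round(3),p)
E
```

```text
pics
scene [1174. -714. 1080.] [-0.47  0.5  -0.73]
top [ 340.  -30. 1259.] [ 0.2  -0.   -0.98]
wrist [ 290. -557.  385.] [-0.24 -0.09 -0.97]
[[ 0.932  0.363 -0.001]
 [ 0.363 -0.932  0.001]
 [-0.    -0.001 -1.   ]] [ 226.9130341  -582.0364215   291.60767106]
```

View pics/top0.png

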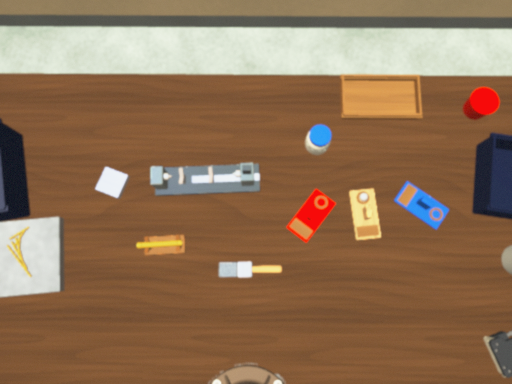

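View pics/scene0.png

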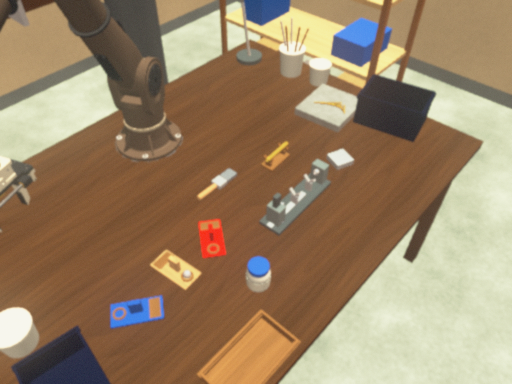

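The top view shows the jig at about (205,178), the spindle on its rest at (162,244), the natural wooden tray with the ball at (365,213), and red (311,215) and blue (422,205) look-alikes. The plain wooden tray at (381,97) has no fin or ball. The tray at (365,213) fits the description, so I'll confirm it in an enlarged crop.

```bash
python3 - <<'E'
from h import *
t=np.load("top0.npz"); s=np.load("scene0.npz")
def crop(d,x0,y0,x1,y1): return cv2.resize(d["I"][y0:y1,x0:x1,::-1],(390,290),interpolation=cv2.INTER_CUBIC)
o=np.vstack([np.hstack([crop(t,135,150,270,250),crop(t,340,180,390,245)]),np.hstack([crop(s,240,130,370,240),crop(s,140,240,215,295)])])
cv2.imwrite("pics/crop1.png",o)
X=t["X"]; I=t["I"]
P=(t["K"],t["R"],t["o"])
print("table z",np.nanmedian(X[290:320,150:350,2]))
def blob(m,n,lo,hi,box):
    x0,y0,x1,y1=box; Q=X[y0:y1,x0:x1].reshape(-1,3); 
    if m is not None: Q=Q[m[y0:y1,x0:x1].ravel()]
    Q=Q[(Q[:,2]>lo)&(Q[:,2]<hi)]
    if len(Q)<3: print(n,"few",len(Q));return
    r=cv2.minAreaRect(Q[:,:2].astype(np.float32)); e=np.linalg.eigh(np.cov(Q[:,:2].T))[1][:,1]
    print(n,len(Q),"rect",np.round(r,1) if 0 else [np.round(a,1) for a in r],"zmed",np.median(Q[:,2]).round(1),"axis deg",np.degrees(np.arctan2(e[1],e[0])).round(1), "bbox",Q.min(0).round(),Q.max(0).round())
hsv=cv2.cvtColor(I,cv2.COLOR_RGB2HSV)
jb=(145,155,270,200)
blob(None,"jig all",6,200,jb); blob(None,"plate",8,25,jb); blob(None,">78",78,100,jb); blob(None,">105",105,150,jb); blob(None,"55-76",55,76,jb)
rb=(130,230,195,262)
blob(None,"rest",5,15,rb); blob(hsv[...,1]>0,"spindle",38,60,rb)
tb=(343,182,388,246)
blob(None,"tray",4,14,tb); blob(None,"fin",40,60,tb); blob(None,"ball",22,36,tb)
for n,b in (("jar",(300,118,335,158)),("brush",(212,255,290,283)),("block",(90,162,132,202)),("red",(283,185,340,245))): blob(None,n,6,150,b)
E
```

```text
table z 1.5556151018180344
jig all 3116 rect [array([628.4, 120.2]), array([129.2, 355.6]), np.float64(0.4)] zmed 17.2 axis deg 92.2 bbox [563. -58.   6.] [694. 298. 138.]
plate 2159 rect [array([628.2, 115.7]), array([340.5, 126. ]), np.float64(89.8)] zmed 15.8 axis deg 92.8 bbox [565. -55.   8.] [691. 286.  25.]
>78 405 rect [array([621. , 123.1]), array([ 51.3, 274.5]), np.float64(2.8)] zmed 86.6 axis deg 91.7 bbox [590. -13.  78.] [652. 261.  96.]
>105 81 rect [array([626.5,   3.3]), array([16.3, 24. ]), np.float64(4.8)] zmed 130.6 axis deg 89.8 bbox [618.  -9. 105.] [635.  15. 138.]
55-76 243 rect [array([619.9, 122.8]), array([ 48.1, 270. ]), np.float64(2.8)] zmed 68.1 axis deg 91.4 bbox [590. -13.  55.] [645. 257.  76.]
rest 488 rect [array([433.3, 237. ]), array([ 85.4, 177.3]), np.float64(0.3)] zmed 10.4 axis deg 88.8 bbox [390. 148.   5.] [476. 326.  15.]
spindle 350 rect [array([436.5, 236.4]), array([ 43.4, 120. ]), np.float64(4.0)] zmed 47.0 axis deg 93.7 bbox [412. 177.  38.] [461. 297.  55.]
tray 1277 rect [array([ 527.6, -328.1]), array([125.6, 181.8]), np.float64(88.
[... 253 characters left out ...]
4.7]), array([74.6, 20.8]), np.float64(7.1)] zmed 29.6 axis deg -177.2 bbox [ 510. -332.   22.] [ 583. -311.   36.]
jar 636 rect [array([ 747.2, -196.3]), array([ 94.9, 119. ]), np.float64(87.0)] zmed 83.8 axis deg 171.1 bbox [ 689. -243.    6.] [ 807. -147.   94.]
brush 777 rect [array([370.8,  -9. ]), array([ 70. , 208.3]), np.float64(0.4)] zmed 19.3 axis deg 91.2 bbox [ 336. -113.    6.] [406.  95.  30.]
block 688 rect [array([614.1, 395.5]), array([107.8, 112.2]), np.float64(3.9)] zmed 22.8 axis deg 57.0 bbox [563. 339.   6.] [670. 455.  31.]
red 1259 rect [array([ 523.1, -176.6]), array([158.9, 167.7]), np.float64(89.8)] zmed 10.0 axis deg 144.4 bbox [ 439. -256.    6.] [607. -97.  61.]
```

View pics/crop1.png

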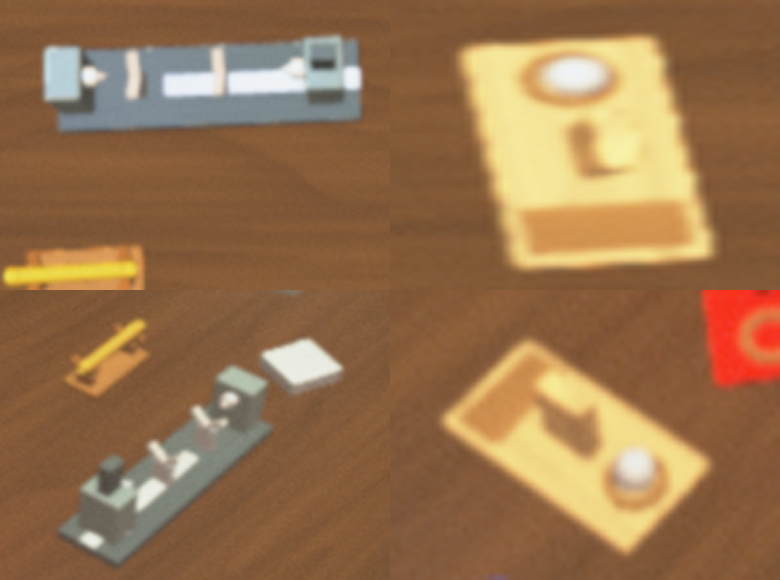

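The crop confirms the plan: the natural wood tray (top ≈(365,213), with fin, pocket and ball) is the one meant. The red and blue ones are look-alikes. The headstock is at world +y, and the tailstock with the dark bar is at y≈3. I'll refine the measurement once and start moving.

```bash
python3 - <<'E'
from h import *
t=np.load("top0.npz"); X=t["X"]
def sel(lo,hi,ylo,yhi,xlo,xhi):
    m=(X[...,2]>lo)&(X[...,2]<hi)&(X[...,1]>ylo)&(X[...,1]<yhi)&(X[...,0]>xlo)&(X[...,0]<xhi); return X[m]
for n,a in dict(head=(82,92,200,300,560,700),tailtop=(82,92,-60,60,560,700),bar=(126,136,-40,40,560,700),spin=(44,53,150,320,400,480),fin=(51,58,-350,-300,480,560),ball=(26,36,-350,-300,555,600)).items():
    Q=sel(*a); r=cv2.minAreaRect(Q[:,:2].astype(np.float32)); e=np.linalg.eigh(np.cov(Q[:,:2].T))[1][:,1]
    print(n,len(Q),Q.mean(0).round(1),[np.round(k,1) for k in r],np.degrees(np.arctan2(e[1],e[0])).round(1))
E
```

```text
head 220 [614.8 243.4  86.9] [array([614.8, 243.2]), array([49.2, 32.9]), np.float64(2.7)] -176.7
tailtop 147 [621.9   2.6  86.4] [array([627. ,   4.1]), array([50.8, 35. ]), np.float64(1.2)] 175.2
bar 59 [626.7   3.6 131.3] [array([626.8,   3.3]), array([15.6, 23.5]), np.float64(4.8)] 89.0
spin 269 [435.6 236.5  47.9] [array([436.1, 237.1]), array([ 42.8, 118.5]), np.float64(4.0)] 94.0
fin 54 [ 525.9 -325.6   55. ] [array([ 526. , -326.2]), array([33. , 13.8]), np.float64(4.2)] -172.2
ball 42 [ 572.1 -320.3   30.5] [array([ 572.7, -321.1]), array([20.6, 19.1]), np.float64(63.4)] 54.6
```

Emit:
send_rows --pt "0.82 -0.57 0 0 0 0 1" --pt "0.82 -0.57 0 0 0 0 1" --pt "0.82 -0.57 0 0 0 0 1" --pt "0.82 -0.57 0 0 0 0 1" --pt "0.82 -0.57 0 0 0 0 1"

```text
time_s: 0.65
tcp_pos: [283.0, -498.6, 292.0]
tcp_rot: [-0.0, 0.983, 0.185, -0.0]
contact_force: [-0.8, -0.6, 0.3]
grip_width: 91.7
finger_force: 0.0
```

Emit:
send_rows --pt "0.82 -0.57 0 0 0 0 1" --pt "0.82 -0.57 0 0 0 0 1" --pt "0.82 -0.57 0 0 0 0 1" --pt "0.82 -0.57 0 0 0 0 1" --pt "0.82 -0.57 0 0 0 0 1"

```text
time_s: 1.15
tcp_pos: [338.7, -415.7, 292.0]
tcp_rot: [-0.0, 0.983, 0.185, -0.0]
contact_force: [0.8, 0.1, 0.3]
grip_width: 91.5
finger_force: 0.0
```

Emit:
send_rows --pt "0.82 -0.57 0 0 0 0 1" --pt "0.82 -0.57 0 0 0 0 1" --pt "0.82 -0.57 0 0 0 0 1" --pt "0.82 -0.57 0 0 0 0 1" --pt "0.82 -0.57 0 0 0 0 1"

```text
time_s: 1.65
tcp_pos: [394.4, -332.9, 292.0]
tcp_rot: [-0.0, 0.983, 0.185, -0.0]
contact_force: [0.6, 0.3, -0.0]
grip_width: 92.0
finger_force: 0.0
```

Emit:
send_rows --pt "0.82 -0.57 0 0 0 0 1" --pt "0.82 -0.57 0 0 0 0 1" --pt "0.82 -0.57 0 0 0 0 1" --pt "0.82 -0.57 0 0 0 0 1" --pt "0.82 -0.57 0 0 0 0 1"

```text
time_s: 2.15
tcp_pos: [450.1, -250.0, 292.1]
tcp_rot: [-0.0, 0.983, 0.185, -0.0]
contact_force: [-0.5, 0.5, -0.1]
grip_width: 91.8
finger_force: 0.0
```

Emit:
send_rows --pt "0 0 0 0 0 -0.9 1" --pt "0 0 0 0 0 -0.9 1" --pt "0 0 0 0 0 -0.9 1" --pt "0 0 0 0 0 -0.9 1" --pt "0 0 0 0 0 -0.9 1"

```text
time_s: 2.65
tcp_pos: [449.7, -250.6, 292.0]
tcp_rot: [-0.0, 0.876, 0.482, -0.0]
contact_force: [-0.3, -0.1, -0.1]
grip_width: 91.6
finger_force: 0.0
```

Emit:
send_rows --pt "0 0 0 0 0 -0.9 1" --pt "0 0 0 0 0 -0.9 1" --pt "0 0 0 0 0 -0.9 1" --pt "0 0 0 0 0 -0.9 1" --pt "0 0 0 0 0 -0.9 1"

```text
time_s: 3.15
tcp_pos: [449.6, -250.7, 292.0]
tcp_rot: [-0.0, 0.685, 0.729, -0.0]
contact_force: [1.1, -0.1, -0.3]
grip_width: 91.7
finger_force: 0.0
```

Emit:
send_rows --pt "0.97 0.03 0.08 0 0 0 1" --pt "0.97 0.03 0.08 0 0 0 1" --pt "0.97 0.03 0.08 0 0 0 1" --pt "0.97 0.03 0.08 0 0 0 1" --pt "0.97 0.03 0.08 0 0 0 1"

```text
time_s: 3.65
tcp_pos: [447.0, -153.0, 284.0]
tcp_rot: [-0.0, 0.687, 0.727, -0.0]
contact_force: [0.5, 0.3, 0.6]
grip_width: 92.0
finger_force: 0.0
```

Emit:
send_rows --pt "0.97 0.03 0.08 0 0 0 1" --pt "0.97 0.03 0.08 0 0 0 1" --pt "0.97 0.03 0.08 0 0 0 1" --pt "0.97 0.03 0.08 0 0 0 1" --pt "0.97 0.03 0.08 0 0 0 1"

```text
time_s: 4.15
tcp_pos: [444.4, -56.0, 276.1]
tcp_rot: [-0.0, 0.686, 0.727, -0.0]
contact_force: [-0.7, 0.4, -0.1]
grip_width: 91.7
finger_force: 0.0
```

Emit:
send_rows --pt "0.97 0.03 0.08 0 0 0 1" --pt "0.97 0.03 0.08 0 0 0 1" --pt "0.97 0.03 0.08 0 0 0 1" --pt "0.97 0.03 0.08 0 0 0 1" --pt "0.97 0.03 0.08 0 0 0 1"

```text
time_s: 4.65
tcp_pos: [441.8, 40.9, 268.1]
tcp_rot: [-0.0, 0.687, 0.727, -0.0]
contact_force: [0.0, -0.1, 0.4]
grip_width: 91.7
finger_force: 0.0
```

Emit:
send_rows --pt "0.97 0.03 0.08 0 0 0 1" --pt "0.97 0.03 0.08 0 0 0 1" --pt "0.97 0.03 0.08 0 0 0 1" --pt "0.97 0.03 0.08 0 0 0 1" --pt "0.97 0.03 0.08 0 0 0 1"

```text
time_s: 5.15
tcp_pos: [439.3, 137.9, 260.0]
tcp_rot: [-0.0, 0.687, 0.727, -0.0]
contact_force: [0.6, 0.5, -0.1]
grip_width: 92.0
finger_force: 0.0
```

Emit:
send_rows --pt "0.97 0.03 0.08 0 0 0 1" --pt "0.97 0.03 0.08 0 0 0 1" --pt "0.97 0.03 0.08 0 0 0 1" --pt "0.97 0.03 0.08 0 0 0 1" --pt "0.97 0.03 0.08 0 0 0 1"

```text
time_s: 5.65
tcp_pos: [436.8, 234.9, 252.0]
tcp_rot: [0.0, 0.687, 0.727, -0.0]
contact_force: [0.4, -0.1, -1.1]
grip_width: 91.7
finger_force: 0.0
```

```bash
python3 - <<'E'
from h import *
P=campose("wrist"); I,D=snapshot("wrist"); cv2.imwrite("pics/w1.png",I[...,::-1]); X=cloud(P,D)
hsv=cv2.cvtColor(I,cv2.COLOR_RGB2HSV)
m=(X[...,2]>36)&(X[...,2]<60)&(abs(X[...,0]-436)<60)&(abs(X[...,1]-237)<100)&(hsv[...,1]>150)&(hsv[...,0]>20)&(hsv[...,0]<35)
Q=X[m]; print(len(Q),Q.mean(0).round(1),np.nanpercentile(Q[:,2],[5,50,95,99]).round(1))
r=cv2.minAreaRect(Q[:,:2].astype(np.float32)); e=np.linalg.eigh(np.cov(Q[:,:2].T))[1][:,1]
print([np.round(k,1) for k in r],np.degrees(np.arctan2(e[1],e[0])))
E
```

```text
1544 [435.5 242.8  47.8] [44.7 48.1 49.9 50.4]
[array([435.3, 239.3]), array([ 14.7, 119.4]), np.float64(3.6)] 93.79999909434788
```

View pics/w1.png

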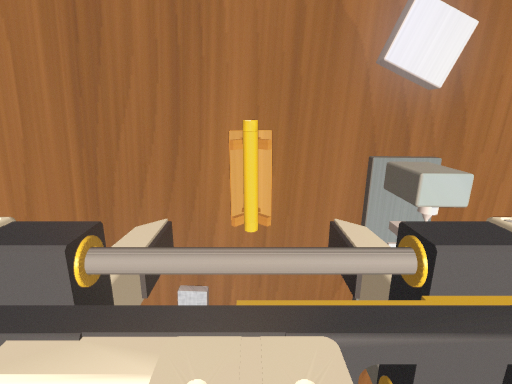

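The wrist view shows the spindle at (251,121–231) on its rest, lined up with the gripper. I'll go down and grip it.

Emit:
send_rows --pt "0.1 -0.04 0.9 0 0 0 1" --pt "0.05 0 1 0 0 0 1" --pt "0 0 1 0 0 0 1" --pt "0 0 1 0 0 0 1" --pt "0 0 1 0 0 0 1"

```text
time_s: 6.2
tcp_pos: [435.9, 236.8, 153.3]
tcp_rot: [0.0, 0.687, 0.727, -0.0]
contact_force: [0.1, 0.9, 0.4]
grip_width: 91.8
finger_force: 0.0
```

Emit:
send_rows --pt "0 0 1 0 0 0 1" --pt "0 0 1 0 0 0 1" --pt "0 0 0.8 0 0 0 1" --pt "0 0 0.55 0 0 0 0.3" --pt "0 0 0 0 0 0 -0.3"

```text
time_s: 6.7
tcp_pos: [435.3, 236.7, 86.0]
tcp_rot: [-0.0, 0.686, 0.727, -0.001]
contact_force: [-0.3, 0.7, -0.3]
grip_width: 80.3
finger_force: 0.0
```

Emit:
send_rows --pt "0 0 0 0 0 0 -1" --pt "0 0 0 0 0 0 -1" --pt "0 0 0 0 0 0 -1" --pt "0 0 0 0 0 0 -1" --pt "0 0 0 0 0 0 -1" --grip_force 25

```text
time_s: 7.2
tcp_pos: [436.1, 237.3, 87.5]
tcp_rot: [0.0, 0.687, 0.727, 0.0]
contact_force: [0.1, 0.0, 0.6]
grip_width: 40.2
finger_force: 0.0
```

Emit:
send_rows --pt "0 0 0 0 0 0 -1" --pt "0 0 0 0 0 0 -1" --pt "0 0 0 0 0 0 -1" --pt "0 0 0 0 0 0 -1" --pt "0 0 0 0 0 0 -1"

```text
time_s: 7.7
tcp_pos: [436.3, 237.3, 87.3]
tcp_rot: [0.0, 0.687, 0.727, 0.0]
contact_force: [2.1, 0.4, 0.4]
grip_width: 15.1
finger_force: 25.0
```

Emit:
send_rows --pt "0 0 -0.4 0 0 0 -1" --pt "0 0 -0.9 0 0 0 -1" --pt "0 0 -1 0 0 0 -1" --pt "0 0 -1 0 0 0 -1" --pt "0 0 -1 0 0 0 -1"

```text
time_s: 8.2
tcp_pos: [435.3, 237.1, 174.3]
tcp_rot: [-0.0, 0.686, 0.727, -0.0]
contact_force: [0.2, -0.1, -2.1]
grip_width: 15.4
finger_force: 25.0
```

Emit:
send_rows --pt "0 0 -0.6 0 0 0 -1" --pt "-0.51 0.8 0 0 0 0 -1" --pt "-0.52 0.81 0 0 0 0 -1" --pt "-0.52 0.81 0 0 0 0 -1" --pt "-0.52 0.81 0 0 0 0 -1"

```text
time_s: 8.7
tcp_pos: [503.0, 199.1, 185.2]
tcp_rot: [-0.0, 0.686, 0.727, -0.0]
contact_force: [-0.2, -0.5, -0.7]
grip_width: 15.3
finger_force: 25.0
```

Emit:
send_rows --pt "-0.52 0.81 0 0 0 0 -1" --pt "-0.52 0.81 0 0 0 0 -1" --pt "-0.52 0.81 0 0 0 0 -1" --pt "-0.52 0.81 0 0 0 0 -1" --pt "-0.52 0.81 0 0 0 0 -1"

```text
time_s: 9.2
tcp_pos: [587.3, 151.7, 185.0]
tcp_rot: [-0.0, 0.686, 0.727, -0.0]
contact_force: [0.4, 0.4, -0.8]
grip_width: 14.8
finger_force: 25.0
```

Emit:
send_rows --pt "-0.52 0.81 0 0 0 0.05 -1" --pt "-0.5 0.8 0 0 0 0 -1" --pt "0 0 0 0 0 0 -1"

```text
time_s: 9.5
tcp_pos: [622.0, 131.2, 184.7]
tcp_rot: [0.0, 0.69, 0.724, -0.0]
contact_force: [-0.8, 1.1, -1.2]
grip_width: 15.3
finger_force: 25.0
```

```bash
python3 - <<'E'
from h import *
R,p=tool(); print(p.round(1),np.degrees(np.arctan2(R[1,0],R[0,0])).round(2),R[:,2].round(4))
for n in("wrist","top"):
    P=campose(n); I,D=snapshot(n); X=cloud(P,D); np.savez(n+"2.npz",I=I,D=D,X=X)
    cv2.imwrite(f"pics/{n}2.png",I[...,::-1])
    hsv=cv2.cvtColor(I,cv2.COLOR_RGB2HSV)
    m=(X[...,2]>115)&(X[...,2]<152)&(abs(X[...,0]-620)<40)&(abs(X[...,1]-135)<90)&(hsv[...,1]>150)&(hsv[...,0]>20)&(hsv[...,0]<35)
    Q=X[m]
    if len(Q)>5:
        r=cv2.minAreaRect(Q[:,:2].astype(np.float32)); print(n,len(Q),Q.min(0).round(1),Q.max(0).round(1),[np.round(k,1) for k in r])
    m=(X[...,2]>82)&(X[...,2]<92)&(X[...,1]>195)&(X[...,1]<300)&(abs(X[...,0]-615)<60); Q=X[m]
    if len(Q)>5: print("head",len(Q),[np.round(k,1) for k in cv2.minAreaRect(Q[:,:2].astype(np.float32))])
E
```

```text
[622.  131.2 184.7] 92.7 [ 3.0e-04 -1.1e-03 -1.0e+00]
wrist 4109 [610.9 104.2 132.9] [629.5 193.1 148.5] [array([620.1, 148.4]), array([14.8, 89.2]), np.float64(2.8)]
head 4977 [array([614.9, 246.4]), array([50.2, 33. ]), np.float64(2.8)]
head 216 [array([615.6, 243.2]), array([50.7, 33.3]), np.float64(3.4)]
```

View pics/wrist2.png

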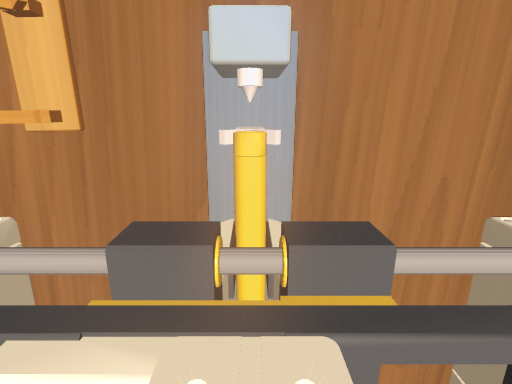

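The spindle front end (250,133) is lined up with the headstock point (250,98), with lateral error under 1 mm. I'll nudge it 5 mm towards the headstock and lower it into the notches.

Emit:
send_rows --pt "0.12 -0.02 0.5 0 0 0 -1" --pt "0.13 0 0.9 0 0 0 -1" --pt "0 0 0.9 0 0 0 -1" --pt "0 0 0.6 0 0 0 -1" --pt "0 0 0.4 0 0 0 -1"

```text
time_s: 10.1
tcp_pos: [618.3, 139.1, 117.8]
tcp_rot: [-0.001, 0.689, 0.725, -0.001]
contact_force: [-0.5, 0.2, -0.4]
grip_width: 14.9
finger_force: 25.0
```

Emit:
send_rows --pt "0 0 0.2 0 0 0 -1" --pt "0 0 0.1 0 0 0 -1" --pt "0 0 0 0 0 0 -1"

```text
time_s: 10.4
tcp_pos: [619.7, 139.0, 113.7]
tcp_rot: [0.0, 0.689, 0.725, 0.001]
contact_force: [0.7, 0.8, -1.2]
grip_width: 15.1
finger_force: 25.0
```

Emit:
send_rows --pt "0 0 0.08 0 0 0 -1" --pt "0 0 0 0 0 0 -1" --pt "0 0 0 0 0 0 0" --pt "0 0 0 0 0 0 0" --pt "0 0 0 0 0 0 0"

```text
time_s: 10.9
tcp_pos: [618.8, 138.6, 111.4]
tcp_rot: [-0.0, 0.689, 0.725, -0.0]
contact_force: [-0.4, -0.3, 0.0]
grip_width: 34.8
finger_force: 0.0
```

Emit:
send_rows --pt "0 0 -0.3 0 0 0 0" --pt "0 0 -0.8 0 0 0 0" --pt "0 0 -1 0 0 0 0" --pt "0 0 -1 0 0 0 0" --pt "0 0 -1 0 0 0 0"

```text
time_s: 11.4
tcp_pos: [619.3, 138.9, 195.8]
tcp_rot: [0.0, 0.689, 0.725, 0.0]
contact_force: [0.5, -0.3, 0.2]
grip_width: 46.1
finger_force: 0.0
```

Emit:
send_rows --pt "0 0 -1 0 0 0 0" --pt "0 0 -0.4 0 0 0 0" --pt "0 0 0 0 0 0 0"

```text
time_s: 11.7
tcp_pos: [619.9, 139.1, 223.6]
tcp_rot: [0.001, 0.689, 0.725, 0.001]
contact_force: [-0.1, 0.4, -0.3]
grip_width: 46.0
finger_force: 0.0
```

```bash
python3 - <<'E'
from h import *
R,p=tool(); print(p.round(1),np.degrees(np.arctan2(R[1,0],R[0,0])).round(2),R[:,2].round(4))
for n in("wrist","top"):
    P=campose(n); I,D=snapshot(n); X=cloud(P,D); np.savez(n+"3.npz",I=I,D=D,X=X)
    cv2.imwrite(f"pics/{n}3.png",I[...,::-1])
    hsv=cv2.cvtColor(I,cv2.COLOR_RGB2HSV)
    m=(X[...,2]>55)&(X[...,2]<82)&(abs(X[...,0]-620)<40)&(abs(X[...,1]-135)<90)&(hsv[...,1]>150)&(hsv[...,0]>20)&(hsv[...,0]<35)
    Q=X[m]
    if len(Q)>5:
        r=cv2.minAreaRect(Q[:,:2].astype(np.float32)); print(n,len(Q),np.percentile(Q,1,axis=0).round(1),np.percentile(Q,99,axis=0).round(1),[np.round(k,1) for k in r])
    m=(X[...,2]>82)&(X[...,2]<92)&(X[...,1]>195)&(X[...,1]<300)&(abs(X[...,0]-615)<60); Q=X[m]
    if len(Q)>5: print("head",len(Q),[np.round(k,1) for k in cv2.minAreaRect(Q[:,:2].astype(np.float32))])
E
```

```text
[619.9 139.1 223.6] 92.9 [ 2.9e-03  7.0e-04 -1.0e+00]
wrist 1953 [611.5  92.8  69.2] [628.1 200.   75.4] [array([619.8, 146. ]), array([ 14.8, 110.3]), np.float64(2.6)]
head 3248 [array([615. , 246.7]), array([50. , 33.3]), np.float64(2.8)]
head 212 [array([615. , 243.4]), array([49.9, 32.3]), np.float64(3.4)]
```

View pics/wrist3.png

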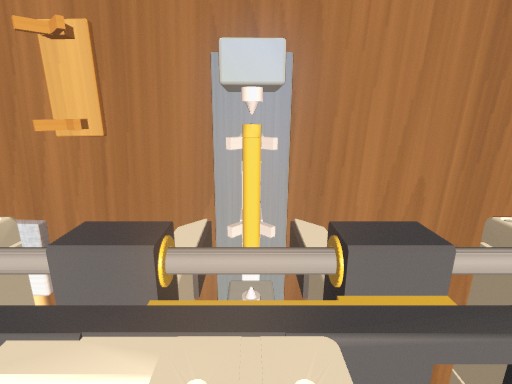

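The spindle lies in both notches with its front end at (252,126), clear of the point. Next is the tailstock bar.

Emit:
send_rows --pt "-0.84 0 0 0 0 0 0" --pt "-0.84 0 0 0 0 0 0" --pt "-0.84 0 0 0 0 0 0" --pt "-0.84 0 0 0 0 0 0" --pt "-0.84 0 0 0 0 0 0"

```text
time_s: 12.3
tcp_pos: [623.6, 52.5, 221.4]
tcp_rot: [0.0, 0.689, 0.724, -0.0]
contact_force: [-0.1, 0.7, 0.4]
grip_width: 45.5
finger_force: 0.0
```

Emit:
send_rows --pt "-0.84 0 0 0 0 0 0" --pt "-0.84 0 0 0 0 0 0" --pt "-0.84 0 0 0 0 0 0" --pt "0 0 0.8 0 0 0 0" --pt "0 0 1 0 0 0 0"

```text
time_s: 12.8
tcp_pos: [626.9, 3.0, 186.1]
tcp_rot: [0.001, 0.69, 0.724, 0.001]
contact_force: [0.1, 0.5, 0.1]
grip_width: 45.9
finger_force: 0.0
```

Emit:
send_rows --pt "0 0 1 0 0 0 0" --pt "0 0 0.53 0 0 0 0" --pt "0 0 0 0 0 0 -1" --pt "0 0 0 0 0 0 -1" --pt "0 0 0 0 0 0 -1" --grip_force 40

```text
time_s: 13.3
tcp_pos: [626.7, 4.6, 156.1]
tcp_rot: [0.001, 0.689, 0.725, 0.001]
contact_force: [-0.0, -1.0, 0.3]
grip_width: 26.3
finger_force: 0.0
```

Emit:
send_rows --pt "0 0 0 0 0 0 -1" --pt "0 0 0 0 0 0 -1" --pt "0 0 0 0 0 0 -1"

```text
time_s: 13.6
tcp_pos: [627.1, 4.6, 156.0]
tcp_rot: [0.001, 0.689, 0.725, 0.001]
contact_force: [4.1, 0.1, 3.5]
grip_width: 15.6
finger_force: 40.0
```

Emit:
send_rows --pt "0.2 0 0 0 0 0 -1" --pt "0.4 0 0 0 0 0 -1" --pt "0.4 0 0 0 0 0 -1" --pt "0.4 0 0 0 0 0 -1" --pt "0.4 0 0 0 0 0 -1"

```text
time_s: 14.1
tcp_pos: [625.4, 39.7, 156.0]
tcp_rot: [0.001, 0.689, 0.724, 0.001]
contact_force: [5.3, -3.6, 4.7]
grip_width: 16.0
finger_force: 40.0
```

Emit:
send_rows --pt "0.3 0 0 0 0 0 -1" --pt "0.2 0 0 0 0 0 -1" --pt "0.1 0 0 0 0 0 -1" --pt "0 0 0 0 0 0 -1"

```text
time_s: 14.5
tcp_pos: [624.8, 52.1, 156.0]
tcp_rot: [0.001, 0.689, 0.725, 0.001]
contact_force: [4.2, -2.1, 4.7]
grip_width: 15.9
finger_force: 40.0
```

Emit:
send_rows --pt "0.15 0 0 0 0 0 -1" --pt "0.15 0 0 0 0 0 -1" --pt "0.1 0 0 0 0 0 -1"

```text
time_s: 14.8
tcp_pos: [624.5, 59.5, 156.0]
tcp_rot: [0.001, 0.689, 0.724, 0.001]
contact_force: [4.4, -4.1, 5.1]
grip_width: 15.5
finger_force: 40.0
```

Emit:
send_rows --pt "0.07 0 0 0 0 0 -1" --pt "0.05 0 0 0 0 0 -1" --pt "0 0 0 0 0 0 -1"

```text
time_s: 15.1
tcp_pos: [624.4, 62.0, 156.0]
tcp_rot: [0.001, 0.689, 0.724, 0.001]
contact_force: [5.3, -2.4, 5.3]
grip_width: 15.8
finger_force: 40.0
```

Emit:
send_rows --pt "0.07 0 0 0 0 0 -1" --pt "0.07 0 0 0 0 0 -1" --pt "0 0 0 0 0 0 -1"

```text
time_s: 15.4
tcp_pos: [624.3, 64.8, 156.0]
tcp_rot: [0.001, 0.689, 0.724, 0.001]
contact_force: [5.7, -2.4, 4.4]
grip_width: 16.0
finger_force: 40.0
```

Emit:
send_rows --pt "0.07 0 0 0 0 0 -1" --pt "0.07 0 0 0 0 0 -1" --pt "0 0 0 0 0 0 -1"

```text
time_s: 15.7
tcp_pos: [624.2, 66.3, 156.0]
tcp_rot: [0.002, 0.69, 0.724, 0.0]
contact_force: [4.7, -5.8, 5.0]
grip_width: 15.6
finger_force: 40.0
```

Emit:
send_rows --pt "0.1 0 0 0 0 0 -1" --pt "0.1 0 0 0 0 0 -1" --pt "0 0 0 0 0 0 -1"

```text
time_s: 16.0
tcp_pos: [624.2, 67.4, 155.9]
tcp_rot: [0.003, 0.691, 0.723, -0.001]
contact_force: [3.5, -14.2, 8.0]
grip_width: 15.4
finger_force: 40.0
```

```bash
python3 - <<'E'
from h import *
s=state(); print(s["contact_force"],np.round(s["tcp_pos"],1))
for n in("wrist","top"):
    P=campose(n); I,D=snapshot(n); X=cloud(P,D)
    cv2.imwrite(f"pics/{n}4.png",I[...,::-1]); hsv=cv2.cvtColor(I,cv2.COLOR_RGB2HSV)
    m=(X[...,2]>55)&(X[...,2]<82)&(abs(X[...,0]-620)<40)&(abs(X[...,1]-150)<90)&(hsv[...,1]>150)&(hsv[...,0]>20)&(hsv[...,0]<35)
    Q=X[m]
    if len(Q)>5: print(n,len(Q),np.percentile(Q,1,axis=0).round(1),np.percentile(Q,99,axis=0).round(1))
    m=(X[...,2]>82)&(X[...,2]<92)&(X[...,1]>195)&(X[...,1]<300)&(abs(X[...,0]-615)<60); Q=X[m]
    if len(Q)>5: print("head",len(Q),[np.round(k,1) for k in cv2.minAreaRect(Q[:,:2].astype(np.float32))])
E
```

```text
[  3.54358829 -14.20648559   8.01972459] [624.2  67.4 155.9]
wrist 4196 [611.4 100.4  69.4] [627.6 194.7  75.5]
top 129 [611.5 129.9  67.2] [624.  212.8  79.8]
head 213 [array([615.2, 243.3]), array([50. , 32.4]), np.float64(3.2)]
```

View pics/wrist4.png

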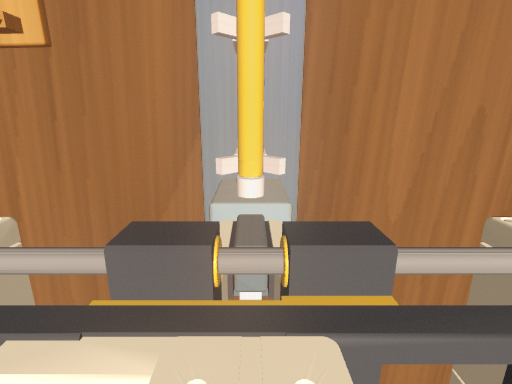

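The tail point sits in the spindle's end (250,178) with only its base showing. The resisting force is 14 N. One firmer push should confirm it's home.

Emit:
send_rows --pt "0.1 0 0 0 0 0 -1" --pt "0.1 0 0 0 0 0 -1" --pt "0 0 0 0 0 0 -1"

```text
time_s: 16.4
tcp_pos: [624.2, 68.2, 155.9]
tcp_rot: [0.004, 0.691, 0.722, -0.003]
contact_force: [3.1, -22.0, 11.9]
grip_width: 15.7
finger_force: 40.0
```

```bash
python3 - <<'E'
from h import *
I,D=snapshot("top"); P=campose("top"); X=cloud(P,D)
J,E=snapshot("scene")
o=np.hstack([cv2.resize(I[150:205,145:270,::-1],(400,400*55//125*1),interpolation=3)[:176],cv2.resize(J[155:235,255:335,::-1],(176,176),interpolation=3)])
cv2.imwrite("pics/c5.png",cv2.resize(o,None,fx=1.35,fy=1.35,interpolation=3))
hsv=cv2.cvtColor(I,cv2.COLOR_RGB2HSV)
m=(X[...,2]>55)&(X[...,2]<82)&(abs(X[...,0]-620)<40)&(abs(X[...,1]-150)<90)&(hsv[...,1]>150)&(hsv[...,0]>20)&(hsv[...,0]<35)
print(X[m].max(0))
E
```

```text
[624.60013933 213.42246623  80.65044407]
```

View pics/c5.png

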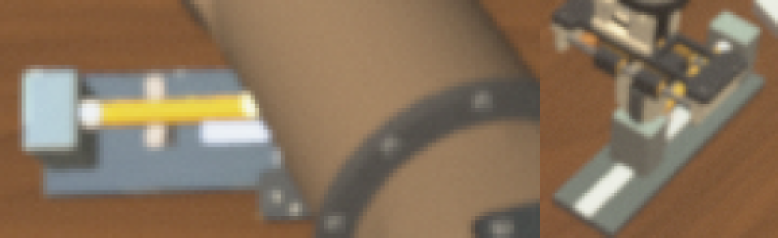

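Both points are covered by the brass: only the collars show, at (90,112) in the crop on the headstock side. The 22 N push moved it just 0.8 mm, so it is home. I'll release and go to the tray.

Emit:
send_rows --pt "-0.1 0 0 0 0 0 -1" --pt "-0.05 0 0 0 0 0 0.3" --pt "0 0 0 0 0 0 0.3" --pt "0 0 0 0 0 0 0.3" --pt "0 0 0 0 0 0 0.3"

```text
time_s: 17.0
tcp_pos: [622.2, 74.2, 154.8]
tcp_rot: [-0.0, 0.689, 0.725, -0.0]
contact_force: [0.7, 0.5, 0.3]
grip_width: 42.7
finger_force: 0.0
```

Emit:
send_rows --pt "0 0 -0.5 0 0 0 0.3" --pt "0 0 -1 0 0 0 0.3" --pt "0 0 -1 0 0 0 0.3" --pt "0 0 -1 0 0 0 0.3" --pt "0 0 -0.5 0 0 0 0.3"

```text
time_s: 17.5
tcp_pos: [623.2, 74.1, 237.5]
tcp_rot: [0.001, 0.689, 0.725, 0.001]
contact_force: [0.0, 0.3, 0.9]
grip_width: 59.7
finger_force: 0.0
```

Emit:
send_rows --pt "-0.97 -0.29 0 0 0 0 1" --pt "-0.97 -0.29 0 0 0 0 1" --pt "-0.97 -0.29 0 0 0 0 1" --pt "-0.97 -0.29 0 0 0 0 1" --pt "-0.97 -0.29 0 0 0 0 1"

```text
time_s: 18.0
tcp_pos: [598.1, -25.5, 235.0]
tcp_rot: [-0.0, 0.689, 0.725, -0.0]
contact_force: [0.3, 0.2, -0.2]
grip_width: 90.3
finger_force: 0.0
```

Emit:
send_rows --pt "-0.97 -0.29 0 0 0 0 1" --pt "-0.97 -0.29 0 0 0 0 1" --pt "-0.97 -0.29 0 0 0 0 1" --pt "-0.97 -0.29 0 0 0 0 1" --pt "-0.97 -0.29 0 0 0 0 1"

```text
time_s: 18.5
tcp_pos: [574.1, -123.9, 235.1]
tcp_rot: [-0.0, 0.689, 0.725, -0.0]
contact_force: [-0.1, -0.8, -0.2]
grip_width: 91.8
finger_force: 0.0
```

Emit:
send_rows --pt "-0.97 -0.29 0 0 0 0 1" --pt "-0.97 -0.29 0 0 0 0 1" --pt "-0.97 -0.29 0 0 0 0 1" --pt "-0.97 -0.29 0 0 0 0 1" --pt "-0.97 -0.29 0 0 0 0 1"

```text
time_s: 19.0
tcp_pos: [550.1, -222.2, 235.0]
tcp_rot: [-0.0, 0.689, 0.725, -0.0]
contact_force: [-1.2, -0.5, 1.4]
grip_width: 91.6
finger_force: 0.0
```

Emit:
send_rows --pt "-0.97 -0.29 0 0 0 0 1" --pt "-0.97 -0.29 0 0 0 0 1" --pt "-0.97 -0.29 0 0 0 0 1" --pt "-0.97 -0.29 0 0 0 0 1" --pt "-0.97 -0.29 0 0 0 0 1"

```text
time_s: 19.5
tcp_pos: [526.0, -320.5, 235.0]
tcp_rot: [-0.0, 0.689, 0.725, 0.0]
contact_force: [0.4, -0.4, 0.2]
grip_width: 91.9
finger_force: 0.0
```

Emit:
send_rows --pt "0 0 0 0 0 0.99 1" --pt "0 0 0 0 0 0.99 1" --pt "0 0 0 0 0 0.99 1" --pt "0 0 0 0 0 0.99 1" --pt "0 0 0 0 0 0.99 1"

```text
time_s: 20.0
tcp_pos: [526.3, -319.7, 235.0]
tcp_rot: [-0.0, 0.895, 0.446, -0.0]
contact_force: [0.2, -1.0, -0.1]
grip_width: 92.1
finger_force: 0.0
```

Emit:
send_rows --pt "0 0 0 0 0 0.99 1" --pt "0 0 0 0 0 0.99 1" --pt "0 0 0 0 0 0.99 1" --pt "0 0 0 0 0 0.99 1" --pt "0 0 0 0 0 0.99 1"

```text
time_s: 20.5
tcp_pos: [526.3, -319.6, 235.0]
tcp_rot: [-0.0, 0.993, 0.117, -0.0]
contact_force: [-0.2, 0.1, -0.4]
grip_width: 91.8
finger_force: 0.0
```

Emit:
send_rows --pt "0 0 0 0 0 0.99 1" --pt "0 0 0 0 0 0 1"

```text
time_s: 20.7
tcp_pos: [526.4, -319.5, 235.0]
tcp_rot: [-0.0, 0.999, 0.05, -0.0]
contact_force: [0.7, -0.4, 0.4]
grip_width: 91.6
finger_force: 0.0
```

```bash
python3 - <<'E'
from h import *
R,p=tool(); print(p.round(1),np.degrees(np.arctan2(R[1,0],R[0,0])).round(2),R[:,2].round(4))
P=campose("wrist"); I,D=snapshot("wrist"); X=cloud(P,D); cv2.imwrite("pics/w6.png",I[...,::-1])
for n,(lo,hi,x0,x1) in dict(fin=(51,58,490,560),ball=(24,36,552,610),tray=(5,12,430,620)).items():
    m=(X[...,2]>lo)&(X[...,2]<hi)&(X[...,0]>x0)&(X[...,0]<x1)&(abs(X[...,1]+326)<60); Q=X[m]
    if len(Q)>5: 
        e=np.linalg.eigh(np.cov(Q[:,:2].T))[1][:,1]
        print(n,len(Q),Q.mean(0).round(1),[np.round(k,1) for k in cv2.minAreaRect(Q[:,:2].astype(np.float32))],np.degrees(np.arctan(e[1]/e[0])).round(1))
P=campose("top"); I,D=snapshot("top"); X=cloud(P,D); cv2.imwrite("pics/t6.png",I[...,::-1])
hsv=cv2.cvtColor(I,cv2.COLOR_RGB2HSV)
m=(X[...,2]>68)&(X[...,2]<82)&(abs(X[...,0]-620)<40)&(abs(X[...,1]-150)<90)&(hsv[...,1]>150)&(hsv[...,0]>20)&(hsv[...,0]<35)
Q=X[m]; print("spindle",[np.round(k,1) for k in cv2.minAreaRect(Q[:,:2].astype(np.float32))],Q.mean(0))
m=(X[...,2]>126)&(X[...,2]<136)&(abs(X[...,0]-620)<60)&(abs(X[...,1]-60)<90);Q=X[m]; print("bar",[np.round(k,1) for k in cv2.minAreaRect(Q[:,:2].astype(np.float32))])
E
```

```text
[ 526.4 -319.5  235. ] 5.69 [-3.e-04  1.e-04 -1.e+00]
fin 484 [ 526.3 -324.1   54.9] [array([ 525.6, -324.5]), array([33.6, 13.7]), np.float64(5.6)] 5.0
ball 396 [ 571.5 -319.5   29.6] [array([ 571.1, -319.7]), array([22.5, 21.8]), np.float64(6.4)] 22.0
tray 6083 [ 524.7 -324.4    9.3] [array([ 525.4, -324.4]), array([139.8,  70.1]), np.float64(6.0)] 6.0
spindle [array([618.6, 157.2]), array([ 12.1, 113.7]), np.float64(3.0)] [617.86873784 157.2494958   73.1828847 ]
bar [array([623.9,  65.2]), array([15.9, 23.3]), np.float64(1.2)]
```

View pics/w6.png

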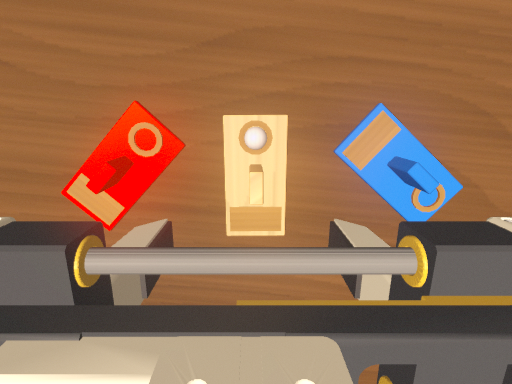

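The wrist view shows the tray at (255,175), the ball in its pocket at (255,137), and the fin at (256,187). The red and blue look-alikes stand well clear. I'll go down with the fingers half open.

Emit:
send_rows --pt "-0.04 0.27 0.5 0 0 0 0" --pt "0 0 1 0 0 -0.03 0" --pt "0 0 1 0 0 0 0" --pt "0 0 1 0 0 0 0" --pt "0 0 1 0 0 0 0"

```text
time_s: 21.3
tcp_pos: [525.6, -325.9, 143.5]
tcp_rot: [-0.0, 0.999, 0.053, -0.0]
contact_force: [0.3, -0.3, -0.2]
grip_width: 56.5
finger_force: 0.0
```

Emit:
send_rows --pt "0 0 1 0 0 0 0" --pt "0 0 1 0 0 0 0" --pt "0 0 0.8 0 0 0 0" --pt "0 0 0.4 0 0 0 0" --pt "0 0 0 0 0 0 -0.4" --grip_force 20

```text
time_s: 21.8
tcp_pos: [525.2, -325.3, 79.5]
tcp_rot: [-0.001, 0.999, 0.053, -0.001]
contact_force: [-0.0, -0.2, 0.4]
grip_width: 41.3
finger_force: 0.0
```

Emit:
send_rows --pt "0 0 0 0 0 0 -0.6" --pt "0 0 0 0 0 0 -0.65" --pt "0 0 0 0 0 0 -0.7" --pt "0 0 0 0 0 0 -0.8" --pt "0 0 0 0 0 0 -1"

```text
time_s: 22.3
tcp_pos: [526.4, -325.5, 81.8]
tcp_rot: [0.0, 0.999, 0.053, 0.0]
contact_force: [-1.0, -0.3, 5.0]
grip_width: 14.0
finger_force: 20.0
```

Emit:
send_rows --pt "0 0 0 0 0 0 -1" --pt "0 0 0 0 0 0 -1" --pt "0 0 0 0 0 0 -1" --grip_force 35

```text
time_s: 22.6
tcp_pos: [526.4, -325.5, 81.8]
tcp_rot: [0.0, 0.999, 0.053, 0.0]
contact_force: [-2.1, 0.4, 7.2]
grip_width: 13.8
finger_force: 35.0
```

Emit:
send_rows --pt "0 0 -0.1 0 0 0 -1" --pt "0 0 -0.25 0 0 0 -1" --pt "0 0 -0.4 0 0 0 -1" --pt "0 0 -0.5 0 0 0 -1" --pt "0 0 -0.5 0 0 0 -1"

```text
time_s: 23.1
tcp_pos: [526.1, -325.5, 117.1]
tcp_rot: [0.0, 0.999, 0.052, 0.0]
contact_force: [-1.0, 0.2, -2.3]
grip_width: 13.9
finger_force: 35.0
```

Emit:
send_rows --pt "0 0 -0.5 0 0 0 -1" --pt "0 0 -0.5 0 0 0 -1" --pt "0 0 -0.5 0 0 0 -1" --pt "0 0 -0.5 0 0 0 -1" --pt "0 0 -0.5 0 0 0 -1"

```text
time_s: 23.6
tcp_pos: [526.1, -325.4, 166.9]
tcp_rot: [0.0, 0.999, 0.052, 0.0]
contact_force: [0.4, -0.2, -2.9]
grip_width: 13.6
finger_force: 35.0
```

Emit:
send_rows --pt "0 0 -0.5 0 0 0 -1" --pt "0 0 -0.5 0 0 0 -1" --pt "0 0 -0.5 0 0 0 -1" --pt "0 0 -0.5 0 0 0 -1" --pt "0 0 -0.5 0 0 0 -1"

```text
time_s: 24.1
tcp_pos: [526.0, -325.4, 216.8]
tcp_rot: [-0.0, 0.999, 0.052, -0.0]
contact_force: [0.2, -0.2, -2.8]
grip_width: 13.9
finger_force: 35.0
```

Emit:
send_rows --pt "0 0 -0.5 0 0 0 -1" --pt "0 0 -0.5 0 0 0 -1" --pt "0 0 -0.4 0 0 0 -1" --pt "0 0 -0.25 0 0 0 -1" --pt "0 0 -0.1 0 0 0 -1"

```text
time_s: 24.6
tcp_pos: [526.2, -325.4, 251.6]
tcp_rot: [0.0, 0.999, 0.053, 0.0]
contact_force: [-0.8, 0.9, -2.3]
grip_width: 13.5
finger_force: 35.0
```

```bash
python3 - <<'E'
from h import *
R,p=tool(); print(p.round(1),np.degrees(np.arctan2(R[1,0],R[0,0])).round(2),R[:,2].round(4))
P=campose("wrist"); I,D=snapshot("wrist"); X=cloud(P,D); cv2.imwrite("pics/w7.png",I[...,::-1])
L=(X-p)@R  # tool coords
hsv=cv2.cvtColor(I,cv2.COLOR_RGB2HSV)
m=(hsv[...,1]<60)&(hsv[...,2]>110)&(abs(L[...,0]-46)<30)&(abs(L[...,1])<30)&(L[...,2]>40)&(L[...,2]<70); Q=L[m]
print("ball tool coords",len(Q),Q.min(0).round(1),Q.max(0).round(1))
m=(abs(L[...,0]-20)<60)&(abs(L[...,1])<40)&(L[...,2]>69)&(L[...,2]<80); Q=L[m]
A=np.c_[Q[:,:2],np.ones(len(Q))]; c=np.linalg.lstsq(A,Q[:,2],rcond=None)[0]; print("tray plane",len(Q),c.round(3),Q.min(0).round(1),Q.max(0).round(1))
E
```

```text
[ 526.2 -325.4  251.6] 6.02 [ 5.e-04 -3.e-04 -1.e+00]
ball tool coords 1401 [ 34.  -11.7  47.2] [56.3  9.2 60.4]
tray plane 10026 [-3.0000e-03  2.0000e-03  7.2457e+01] [  4.6 -35.7  69. ] [68.3 34.7 75.6]
```

View pics/w7.png

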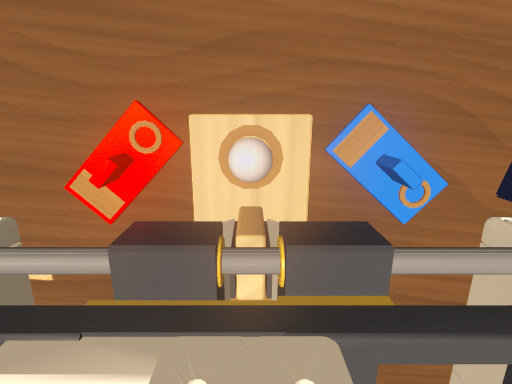

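The tray is level and the ball is in the pocket at (251,158). I'll carry it smoothly to the jig.

Emit:
send_rows --pt "0.02 -0.1 0 0 0 0 -1" --pt "0.05 -0.25 0 0 0 0 -1" --pt "0.08 -0.4 0 0 0 0 -1" --pt "0.11 -0.55 0 0 0 0 -1" --pt "0.13 -0.65 0 0 0 0 -1"

```text
time_s: 25.15
tcp_pos: [529.8, -284.6, 250.9]
tcp_rot: [-0.0, 0.999, 0.053, -0.0]
contact_force: [-0.2, 0.2, -2.3]
grip_width: 13.7
finger_force: 35.0
```

Emit:
send_rows --pt "0.16 -0.78 0 0 0 0 -1" --pt "0.16 -0.78 0 0 0 0 -1" --pt "0.16 -0.78 0 0 0 0 -1" --pt "0.16 -0.78 0 0 0 0 -1" --pt "0.16 -0.78 0 0 0 0 -1"

```text
time_s: 25.65
tcp_pos: [537.6, -205.0, 251.1]
tcp_rot: [0.0, 0.999, 0.053, 0.0]
contact_force: [0.9, -0.0, -2.4]
grip_width: 13.4
finger_force: 35.0
```

Emit:
send_rows --pt "0.16 -0.78 0 0 0 0 -1" --pt "0.16 -0.78 0 0 0 0 -1" --pt "0.16 -0.78 0 0 0 0 -1" --pt "0.16 -0.78 0 0 0 0 -1" --pt "0.16 -0.78 0 0 0 0 -1"

```text
time_s: 26.15
tcp_pos: [545.3, -126.0, 251.0]
tcp_rot: [0.0, 0.999, 0.052, 0.0]
contact_force: [-0.7, -0.2, -2.4]
grip_width: 13.9
finger_force: 35.0
```

Emit:
send_rows --pt "0.16 -0.78 0 0 0 0 -1" --pt "0.16 -0.78 0 0 0 0 -1" --pt "0.16 -0.78 0 0 0 0 -1" --pt "0.16 -0.78 0 0 0 0 -1" --pt "0.16 -0.78 0 0 0 0 -1"

```text
time_s: 26.65
tcp_pos: [553.0, -46.8, 251.0]
tcp_rot: [0.0, 0.999, 0.052, 0.0]
contact_force: [0.7, 0.1, -2.4]
grip_width: 14.3
finger_force: 35.0
```

Emit:
send_rows --pt "0.16 -0.78 0 0 0 0 -1" --pt "0.16 -0.78 0 0 0 0 -1" --pt "0.16 -0.78 0 0 0 0 -1" --pt "0.16 -0.78 0 0 0 0 -1" --pt "0.16 -0.78 0 0 0 0 -1"

```text
time_s: 27.15
tcp_pos: [560.6, 32.5, 251.0]
tcp_rot: [0.0, 0.999, 0.052, 0.0]
contact_force: [-0.0, 0.4, -2.9]
grip_width: 14.1
finger_force: 35.0
```

Emit:
send_rows --pt "0.16 -0.78 0 0 0 0 -1" --pt "0.16 -0.78 0 0 0 0 -1" --pt "0.16 -0.78 0 0 0 0 -1" --pt "0.16 -0.78 0 0 0 0 -1" --pt "0.16 -0.78 0 0 0 0 -1"

```text
time_s: 27.65
tcp_pos: [568.5, 111.7, 251.0]
tcp_rot: [0.0, 0.999, 0.052, -0.0]
contact_force: [0.3, -0.4, -2.3]
grip_width: 13.9
finger_force: 35.0
```

Emit:
send_rows --pt "0.14 -0.65 0 0 0 0 -1" --pt "0.12 -0.55 0 0 0 0 -1" --pt "0.1 -0.4 0 0 0 0 -1" --pt "0.06 -0.25 0 0 0 0 -1" --pt "0.02 -0.1 0 0 0 0 -1"

```text
time_s: 28.15
tcp_pos: [573.1, 150.5, 250.9]
tcp_rot: [0.0, 0.999, 0.053, -0.0]
contact_force: [0.7, -0.5, -2.4]
grip_width: 14.1
finger_force: 35.0
```

```bash
python3 - <<'E'
from h import *
R,p=tool(); print(p.round(1),np.degrees(np.arctan2(R[1,0],R[0,0])).round(2),R[:,2].round(4))
print("fk ball",(p+R@[45.5,-.5,60]).round(1))
for n in("top","wrist","scene"):
    P=campose(n); I,D=snapshot(n); X=cloud(P,D); cv2.imwrite(f"pics/{n}8.png",I[...,::-1]); hsv=cv2.cvtColor(I,cv2.COLOR_RGB2HSV)
    m=(hsv[...,1]<60)&(X[...,2]>187)&(X[...,2]<210)&(np.hypot(X[...,0]-619,X[...,1]-154)<25); Q=X[m]
    if len(Q)>4: print(n,"ball",len(Q),Q.mean(0).round(1),[np.round(k,1) for k in cv2.minAreaRect(Q[:,:2].astype(np.float32))])
    m=(X[...,2]>82)&(X[...,2]<92)&(X[...,1]>195)&(X[...,1]<300)&(abs(X[...,0]-615)<60); Q=X[m]
    if len(Q)>5: print(n,"head",len(Q),[np.round(k,1) for k in cv2.minAreaRect(Q[:,:2].astype(np.float32))])
    m=(X[...,2]>126)&(X[...,2]<136)&(abs(X[...,0]-620)<40)&(abs(X[...,1]-60)<40);Q=X[m]
    if len(Q)>5: print(n,"bar",len(Q),[np.round(k,1) for k in cv2.minAreaRect(Q[:,:2].astype(np.float32))])
E
```

```text
[573.1 150.5 250.9] 6.03 [-1.e-04 -1.e-04 -1.e+00]
fk ball [618.3 155.7 190.9]
top bar 36 [array([623.8,  59.8]), array([16.5, 12.9]), np.float64(0.2)]
wrist ball 1408 [618.8 156.6 199.1] [array([618.2, 156.6]), array([21.4, 21.9]), np.float64(38.8)]
wrist head 2175 [array([615. , 246.3]), array([50.1, 33.1]), np.float64(2.6)]
wrist bar 727 [array([623.3,  68.4]), array([16.1, 24.2]), np.float64(2.1)]
scene ball 30 [622.  149.7 197.3] [array([622.2, 150.8]), array([15. , 15.5]), np.float64(6.4)]
scene head 109 [array([616.7, 243.6]), array([50.5, 37.2]), np.float64(9.5)]
scene bar 32 [array([625. ,  67.2]), array([16.6, 23.5]), np.float64(13.1)]
```

View pics/scene8.png

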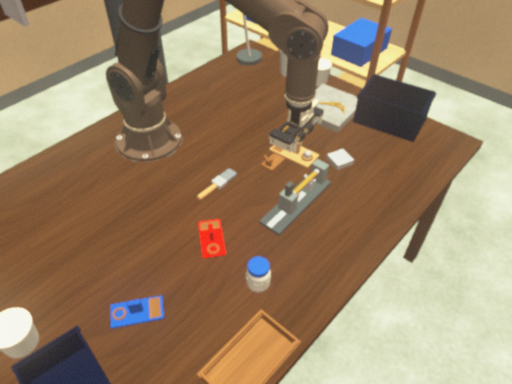

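The tray is held over the jig with the ball at about (307,155) in the scene view. The red and blue trays, brush, jar and block are untouched. I'll make a 1 mm nudge, settle and hand in.

Emit:
send_rows --pt "0.05 0 -0.05 0 0 0 -1" --pt "0 0 0 0 0 0 -1" --pt "0 0 0 0 0 0 -1" --pt "0 0 0 0 0 0 -1" --pt "0 0 0 0 0 0 -1"

```text
time_s: 28.8
tcp_pos: [574.1, 150.1, 252.0]
tcp_rot: [0.0, 0.999, 0.052, 0.0]
contact_force: [0.5, 0.3, -2.7]
grip_width: 13.7
finger_force: 35.0
```

Emit:
send_rows --pt "0 0 0 0 0 0 -1" --pt "0 0 0 0 0 0 -1" --pt "0 0 0 0 0 0 -1" --pt "0 0 0 0 0 0 -1" --pt "0 0 0 0 0 0 -1"

```text
time_s: 29.3
tcp_pos: [574.1, 150.3, 252.0]
tcp_rot: [0.0, 0.999, 0.053, -0.0]
contact_force: [0.5, 0.7, -1.8]
grip_width: 13.7
finger_force: 35.0
```

```bash
python3 -c "
from rig import close_job
print(close_job())"
```

```text
the job is handed in; nothing more can be done
None
```

I handed the job in at about 29 s: the spindle is between the points (tailstock pushed to a firm stop at 22 N, though I measured about 73 mm of travel against your 70), and the tray is held level and still about 10 cm above it, with the ball over the spindle's middle to within 1–2 mm.

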